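# Ballast and fit the lamp on a tabletop boom stand

### The job

Get the little boom stand ready for the product shot: first hang the steel counterweight by its handle on the hook end of the boom and let it hang there freely, then gently fit the lantern lamp's sleeve over the spigot at the other end, pushed fully home. Let go of both, don't bang the lamp onto the stand, and leave the props on the table where they are.

Things in the scene. Friction and masses are not known exactly. Their poses are not given: they have to be found in the camera images.
- stand: fixed boom stand: base plate 150 x 200 x 16 mm, central column, level steel rod (boom, 12 mm diameter, axis 144 mm high) along the stand's y. Its +y end is the hook: 166 mm from the column the rod turns straight up to 168 mm height. An upright spigot stands on the -y end, 120 mm from the column. Clamp block on the column, 50 mm along y, top at 158 mm. Origin: centre of underside; z up
- hook_seat (a point): where the handle hangs: on the rod's top line, 120 mm from the column, 150 mm above the table; axes as the stand's (y outwards to the upturned end). Free rod from a collar (22 mm diameter) 42 mm inward to the upturned end 40 mm outward, which rises 18 mm above the rod's top
- spigot_foot (a point): centre of the flat shoulder (48 mm diameter) at the spigot's foot, 156 mm above the table; axes as the stand's. The spigot is a steel pin 28 mm in diameter rising 44 mm above this point, its last 10 mm tapering to 16 mm
- weight: loose steel weight, 0.5 kg, 100 mm high: dark disc 72 mm across, 20 mm thick, with a closed upright handle: wooden bar along the weight's x, 78 mm long, 14 mm wide (y), 20 mm high (80 to 100 mm above the underside), on two 8 mm uprights at x = +-34 mm. Opening under the bar 60 mm wide, 60 mm high, open along y. Origin: centre of underside; z up
- handle (a point): middle of the underside of the grip bar, 80 mm above the weight's origin; this is what rests on the rod. Axes as the weight's
- lamp: loose round lantern lamp, 0.25 kg, 116 mm high: black sleeve below (48 mm outside, bore 32 mm, 50 mm deep, open at the bottom), above it from 56 to 112 mm a white cylinder 56 mm across (take it here) with a black cap. Stands on the sleeve's mouth. Origin: centre of the mouth; z up. Fully home, the mouth rests on the shoulder (origin at spigot_foot)
- white_box: white gift box with a flat green band, 120 x 75 x 40 mm; origin: centre of its underside (a prop, to be left alone)
- kraft_box: brown cardboard gift box with a small bow, 100 x 80 x 45 mm; origin: centre of its underside (a prop, to be left alone)
- wood_box: pale wooden gift box with a band and bow, 70 x 120 x 90 mm high; origin: centre of its underside (a prop, to be left alone)
- mug: white mug, 84 mm across, 80 mm high, with a side handle; origin: centre of its underside (a prop, to be left alone)
- watch: wristwatch with closed dark wooden strap, standing, about 75 x 65 x 40 mm; origin: under its centre (a prop, to be left alone)
- scissors: black-handled scissors lying flat, 175 mm long, 10 mm high; origin: under the middle (a prop, to be left alone)
- cone_a: pine cone, 50 mm across, 50 mm high; origin: centre of its underside (a prop, to be left alone)
- cone_b: pine cone like the other; origin: centre of its underside (a prop, to be left alone)
There are look-alikes about, which are no part of the job. What is shaped like the weight but red is not meant.

How it is judged:
On the way, in this order (a step that is already met when the one before it is completed fails the run):
1. the counterweight hangs by its handle on the boom's hook end, let go (x of handle in the frame of hook_seat between -0.025 and 0.025 m and y of handle in the frame of hook_seat between -0.035 and 0.035 m and z of handle in the frame of hook_seat between -0.012 and 0.012 m and angle between weight's own z axis and vertical below 0.35 rad and contact force between weight and stand above 1 N and contact force between the fingers and weight below 0.3 N), for 0.3 s.
2. the lamp's sleeve is fully home on the spigot (horizontal distance between lamp and spigot_foot below 0.005 m and z of lamp in the frame of spigot_foot between -0.004 and 0.004 m and angle between lamp's own z axis and vertical below 0.08 rad), for 0.2 s.
At the end, for the whole second after the job is handed in: Weight hangs by its handle on the boom (handle within 25 mm across, 35 mm along, 12 mm height of hook_seat, tilt < 0.35 rad, on the stand); lamp's mouth on the shoulder within 4 mm height, 5 mm sideways, tilt < 0.08 rad; both released, at rest (weight < 50, lamp < 20 mm/s) (all of step 1 and all of step 2 and linear speed of weight below 0.05 m/s and linear speed of lamp below 0.02 m/s); the robot touches nothing.
It fails at once if the lamp is banged onto the stand (over 45 N) (contact force between lamp and stand above 45 N).
It fails at once if a prop is moved by more than 30 mm (distance of any of white_box, kraft_box, wood_box, mug, watch, scissors, cone_a, cone_b from where it was at the start of the episode above 0.03 m).
It also fails if it takes over 72 s, if anything falls off the work surface, if the arm or the gripper's body presses on something with over 40 N, if the wrist force passes 120 N, or if a joint passes its speed limit or range.

### The arm

A 6-joint arm with a two-finger parallel gripper is mounted at the origin on the work surface. World frame = base frame: x ahead of the robot, y to its left, z up, the work surface at z = 0. Lengths are in m, angles in rad, forces in N, time in s.
With the tool pointing down it reaches from about 0.425 to 0.925 m from the base axis. Payload 12.5 kg.
Tool frame: the origin (TCP) lies on the centre line of the jaws, within the pads' length; the fingertips stand r.tips_ahead ahead of it and the grasp point (between the pads) lies 8 mm behind it (r.tips_ahead is the distance from the TCP to the fingertips, in m); z points along the fingers, y is the direction in which the jaws open and shut (so a half turn about z gives the same grasp; the last joint's range is limited). The gripper opens to 85 mm and grips with 20 to 120 N. Pads are 22 mm wide; open, the fingers measure 114 mm over their backs; the gripper's body (76 mm by 85 mm) begins 54 mm behind the grasp point. The pads swing forward as they close: fully open they stand 13 mm farther back than shut.
Start: joints at [1.09, 0.491, 1.559, -0, 1.092, -0.106], TCP at [0.229, 0.582, 0.242] pointing down, gripper open.
Joint ranges: [-3.1, 3.1], [-0.84, 2.19], [0.05, 2.79], [-1.13, 4.28], [0.06, 2.93], [-2.69, 2.69]. Speed limits (rad/s): [2.22, 2.22, 2.79, 3.14, 3.14, 3.14].

### API

Orientations are given as a rotation vector (axis times angle).
In Python, from station import r gives the robot as it stands. The module is installed in compiled form; this text tells all that it offers.
- The arm moves only by the tool drive_tool, never from a script. Its arguments are lists of equal length, an entry for each row: "translation": the shift along the world's x, y, z in m, a list of three; "twist": the turn about the world's z in rad; "jaw": the opening in per cent of the stroke, from 0 (shut) to 100 (fully open). In form: {"translation": [[x, y, z], ...], "twist": [twist, ...], "jaw": [jaw, ...]}. A call has 1 to 8 rows; each row shifts and turns the commanded pose from where the row before left it; what a row does not reach is not made up. A row lasts 1/8 s, in which the tool goes at most 62.5 mm and 10.7 degrees, less where a joint would pass 70% of its speed; a pose out of reach is approached as far as the arm can. A call with a gripper value outside its range is refused whole. The fingers move at their own pace and stop on an object; "force" is the grip in N (left out, the last holds). Time passes only in rows, so rows that do not move let the fingers close. It gives the time, the measured TCP pose, the force and the opening at its end, in the units of the state.
- r.sense(): the state, without advancing time (a new reading comes with each control period).
- r.capture(name): name is "side" or "top" or "wrist"; returns the picture (480x640x3 uint8, blue, green, red); there is no depth.
- r.calibration(name): a dict with "camera_matrix" (3x3 intrinsics, pixels), "dist" ([k1, k2, p1, p2, k3] as OpenCV has them; the pictures are not rectified), "T" (4x4, takes a point from camera to world coordinates); the wrist camera has in their place "T_tool_cam" (4x4, takes a point from camera to tool coordinates, whose origin is the TCP and whose axes are the flange's). Camera axes: x right, y up, looking along -z (the intrinsics and any distortion apply to the point x, -y, -z); pixel columns grow to the right and rows downward; lengths in m; the calibration is good to about 2 mm. A picture is of the moment at which its call begins: read the wrist's pose just before it. calibration takes no time and is no camera call.
- r.close_job(): hands the job in, once; it reports no verdict.
The state is a dict: "clock": time; "joint_positions": joint angles; "joint_vel": joint speeds; "tau": joint torques, N m; "ee_pos": TCP position; "orientation": TCP orientation; "wrist_force": force on the tool from outside, world axes, zero at the start; "ft_torque": the same for the moment, N m; "opening": finger opening in m.
Only numpy, scipy, OpenCV 4.12 (cv2) and the standard library are available. Lean on these libraries where they do the work, as an engineer would, in place of code of your own. Each camera call takes 0.05 s, during which the arm holds its last target. There are 200 camera calls.

## Working session

There is one attempt and no reset: what is moved stays moved. The work goes in short steps, Python scripts to look and compute and a tool call to move; the robot and the scene stay as the last step left them, time stands still between calls to the robot, and variables do not carry over. Pictures are saved under pics/ and viewed, about 8 in all and at most 12, crops included, and the job is handed in when it is done.

Besides the shell and the picture viewer there is one more tool, called in YAML: its name, and indented under it one key for each argument. drive_tool: Moves the arm, as the interface text tells. Its arguments: {"type":"object","properties":{"translation":{"type":"array","items":{"type":"array","items":{"type":"number"}}},"twist":{"type":"array","items":{"type":"number"}},"jaw":{"type":"array","items":{"type":"number"}},"force":{"type":"number"}},"required":["translation","twist","jaw"]}

```bash
mkdir -p pics; cat > h.py <<'E'
import numpy as np, cv2
from station import r
from scipy.spatial.transform import Rotation as R
def camT(name,s=None):
    c=r.calibration(name)
    if name!='wrist': return c,np.array(c['T'])
    s=s or r.sense(); T=np.eye(4); T[:3,:3]=R.from_rotvec(s['orientation']).as_matrix(); T[:3,3]=s['ee_pos']
    return c,T@np.array(c['T_tool_cam'])
def ray(name,uv,s=None):
    c,T=camT(name,s)
    p=cv2.undistortPoints(np.array([[uv]],float),np.array(c['camera_matrix']),np.array(c['dist'],float))[0,0]
    d=T[:3,:3]@np.array([p[0],-p[1],-1]); return T[:3,3],d/np.linalg.norm(d)
def onz(name,uv,z,s=None):
    o,d=ray(name,uv,s); return o+d*(z-o[2])/d[2]
def proj(name,P,s=None):
    c,T=camT(name,s); q=np.linalg.inv(T)@np.r_[P,1]
    return cv2.projectPoints(np.array([[q[0],-q[1],-q[2]]]),np.zeros(3),np.zeros(3),np.array(c['camera_matrix']),np.array(c['dist'],float))[0].ravel()
def two(n1,u1,n2,u2,s=None):
    o,d=ray(n1,u1,s);p,e=ray(n2,u2,s)
    t=np.linalg.lstsq(np.c_[d,-e],p-o,rcond=None)[0]
    a,b=o+t[0]*d,p+t[1]*e; return (a+b)/2,np.linalg.norm(a-b)
E
python3 - <<'E'
from h import *
np.set_printoptions(precision=3,suppress=True)
for n in('top','side'):
    cv2.imwrite(f'pics/{n}0.png',r.capture(n)); print(n,camT(n)[1])
print(r.sense(),r.tips_ahead,r.calibration('wrist'))
E
```

```text
top [[-0.019  0.981 -0.191  0.358]
 [-1.    -0.017  0.015  0.023]
 [ 0.011  0.191  0.981  1.317]
 [ 0.     0.     0.     1.   ]]
side [[ 0.75   0.335 -0.57  -0.361]
 [-0.661  0.389 -0.642 -1.023]
 [ 0.007  0.858  0.514  0.956]
 [ 0.     0.     0.     1.   ]]
{'clock': 0.1, 'joint_positions': array([ 1.09 ,  0.492,  1.559, -0.   ,  1.092, -0.106]), 'joint_vel': array([ 0.003, -0.002, -0.003, -0.001,  0.002, -0.001]), 'tau': array([  0.003, -61.944, -26.203,  -0.   ,   0.003,  -0.   ]), 'ee_pos': array([0.229, 0.581, 0.242]), 'orientation': array([-0.585, -3.086,  0.002]), 'wrist_force': array([ 0.098, -0.061,  0.468]), 'ft_torque': array([0.028, 0.078, 0.005]), 'opening': 0.08539920620960655} 0.011 {'camera_matrix': array([[396.482,   0.   , 318.482],
       [  0.   , 396.482, 240.403],
       [  0.   ,   0.   ,   1.   ]]), 'dist': array([-0.091,  0.   ,  0.   ,  0.   ,  0.   ]), 'T_tool_cam': array([[-0.001,  0.966,  0.26 ,  0.066],
       [ 1.   ,  0.001,  0.001,  0.002],
       [ 0.001,  0.26 , -0.966, -0.132],
       [ 0.   ,  0.   ,  0.   ,  1.   ]])}
```

View pics/top0.png

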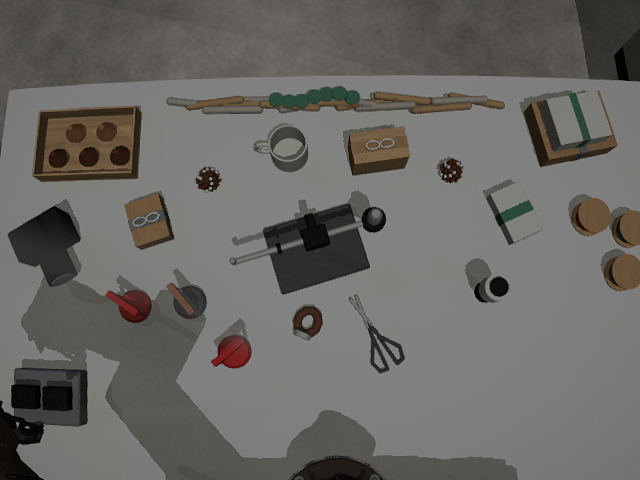

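View pics/side0.png

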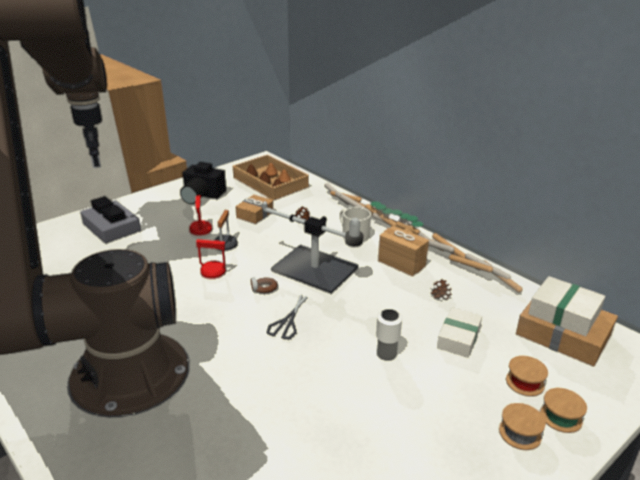

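The top view shows the stand at about (316,235), with its hook end at (235,262) and its spigot at (374,218). There are three weight candidates: red (135,305), dark with a wooden bar (190,300) and red (235,350). The dark one fits. The lamp is the white cylinder with a black cap at (492,288) in the top view and (388,335) in the side view. I'll confirm these in one enlarged montage.

```bash
python3 - <<'E'
from h import *
np.set_printoptions(precision=3,suppress=True)
t=cv2.imread('pics/top0.png');s=cv2.imread('pics/side0.png')
def c(i,x,y,w,h): return cv2.resize(cv2.convertScaleAbs(i[y:y+h,x:x+w],alpha=1.5,beta=15),(400,300),interpolation=cv2.INTER_CUBIC)
cv2.imwrite('pics/m.png',np.vstack([np.hstack([c(t,150,270,80,60),c(t,452,258,80,60)]),np.hstack([c(t,220,180,180,135),c(s,340,290,100,75)])]))
for n,uv,z in [('weight top bar',(182,299),.1),('lamp cap',(494,287),.116),('hook end',(234,262),.168),('clamp',(315,231),.158),('spigot top',(375,215),.2)]:
    print(n,onz('top',uv,z))
E
```

```text
weight top bar [0.458 0.305 0.1  ]
lamp cap [ 0.469 -0.323  0.116]
hook end [0.522 0.189 0.168]
clamp [0.582 0.034 0.158]
spigot top [ 0.602 -0.079  0.2  ]
```

View pics/m.png

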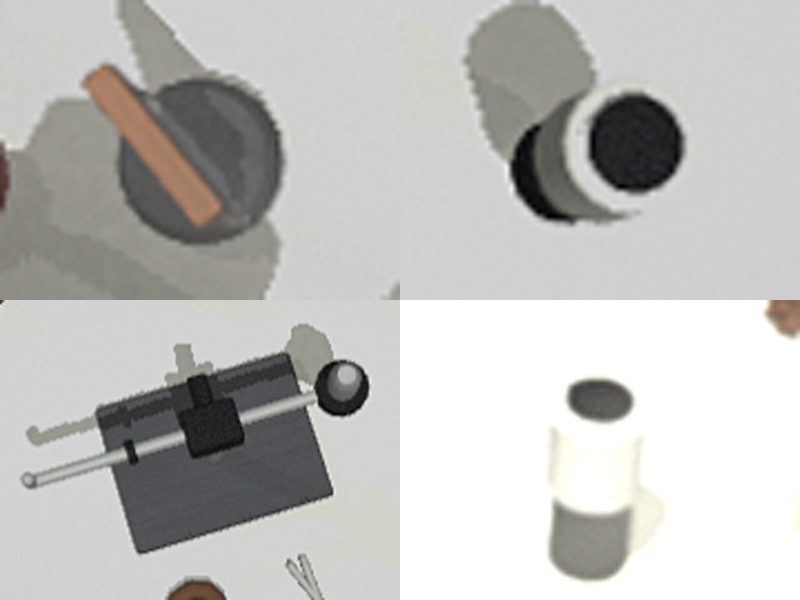

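```bash
python3 - <<'E'
from h import *
np.set_printoptions(precision=4,suppress=True)
a,b=onz('top',(169.4,285),.1),onz('top',(191.6,313),.1)
d=b-a; print('bar',a,b,'len',np.linalg.norm(d),'mid',(a+b)/2,'dir deg',np.degrees(np.arctan2(d[1],d[0])))
print('disc',onz('top',(190.3,302),.02))
print('lamp top',onz('top',(499.4,286.6),.116), 'two',two('top',(499.4,286.6),'side',(340+200/4,290+100/4)))
h=onz('top',(233,261.5),.168); sp=onz('top',(375.7,213.3),.2); ft=onz('top',(220+342*.45,180+88*.45),.156)
e=h-sp; print('hook',h,'spig',sp,ft,'len (286)',np.linalg.norm(e[:2]),'dir',np.degrees(np.arctan2(e[1],e[0])))
u=e[:2]/np.linalg.norm(e[:2]); print('seat',sp[:2]+u*240,'seat m',sp[:2]+u*.24)
s=r.sense();M=R.from_rotvec(s['orientation']).as_matrix();print('tool y deg',np.degrees(np.arctan2(M[1,1],M[0,1])),M)
E
```

```text
bar [0.4865 0.3314 0.1   ] [0.4297 0.2847 0.1   ] len 0.07354767743917774 mid [0.4581 0.3081 0.1   ] dir deg -140.61472238191678
disc [0.458 0.305 0.02 ]
lamp top [ 0.4695 -0.3346  0.116 ] two (array([ 0.4693, -0.3343,  0.1163]), np.float64(0.0005121632484249711))
hook [0.5231 0.1914 0.168 ] spig [ 0.6055 -0.0809  0.2   ] [ 0.6028 -0.0811  0.156 ] len (286) 0.28449480166339003 dir 106.83970693269185
seat [-68.9213 229.6277] seat m [0.536  0.1488]
tool y deg 68.52884141910731 [[-0.9306  0.366  -0.0005]
 [ 0.366   0.9306 -0.0009]
 [ 0.0001 -0.001  -1.    ]]
```

drive_tool:
  translation:
    - [0.0286,-0.0341,0]
    - [0.0286,-0.0341,0]
    - [0.0286,-0.0341,0]
    - [0.0286,-0.0341,0]
    - [0.0286,-0.0341,0]
    - [0.0286,-0.0341,0]
    - [0.0286,-0.0341,0]
    - [0.0286,-0.0341,0]
  twist: [0.133,0.133,0.133,0.133,0.133,0.133,0.133,0.133]
  jaw: [70,70,70,70,70,70,70,70]
  force: 50

```text
clock: 1.1
ee_pos: [0.4583, 0.3076, 0.2421]
orientation: [1.068, -2.954, -0.0]
wrist_force: [-0.4, -0.1, 0.6]
opening: 0.06
```

```bash
python3 - <<'E'
from h import *
np.set_printoptions(precision=4,suppress=True)
s=r.sense();i=r.capture('wrist');cv2.imwrite('pics/w1.png',i)
M=R.from_rotvec(s['orientation']).as_matrix();print(s['ee_pos'],s['joint_positions'],np.degrees(np.arctan2(M[1,1],M[0,1])))
h=cv2.cvtColor(i,cv2.COLOR_BGR2HSV)
m=cv2.inRange(h,(3,60,60),(22,200,255)); cs=cv2.findContours(m,0,2)[0]
for c in sorted(cs,key=cv2.contourArea)[-3:]:
    rc=cv2.minAreaRect(c);b=cv2.boxPoints(rc);print(cv2.contourArea(c),rc,[onz('wrist',q,.1,s)[:2] for q in b],onz('wrist',rc[0],.1,s))
E
```

```text
[0.4583 0.3076 0.2421] [ 0.4714  0.3877  1.7394  0.0001  1.0149 -1.7931] 129.74341068914632
700.0 ((121.0, 8.0), (16.0, 60.0), 90.0) [array([0.4344, 0.0947]), array([0.4101, 0.1283]), array([0.4181, 0.1343]), array([0.4427, 0.1007])] [0.4262 0.1148 0.1   ]
1890.5 ((320.5, 229.0), (104.0, 19.0), 90.0) [array([0.4333, 0.2818]), array([0.4249, 0.2919]), array([0.4831, 0.3409]), array([0.4921, 0.3302])] [0.4574 0.3104 0.1   ]
3373.0 ((291.6500244140625, 374.04998779296875), (84.74903869628906, 55.97230911254883), 18.43494987487793) [array([0.5986, 0.3459]), array([0.5508, 0.3279]), array([0.5291, 0.3907]), array([0.5768, 0.4125])] [0.5632 0.3686 0.1   ]
```

View pics/w1.png

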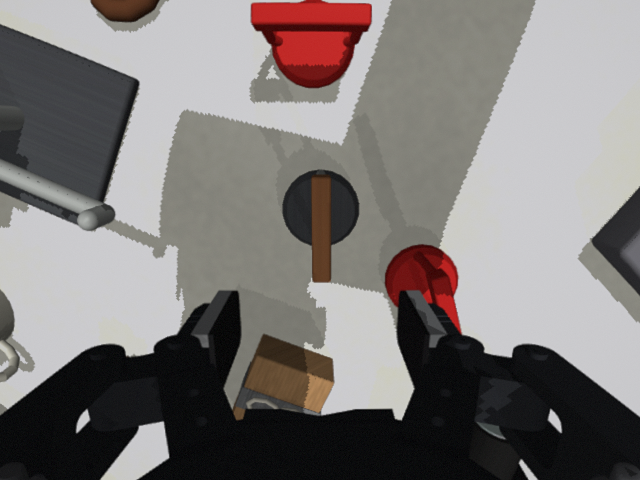

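The wrist view shows the wooden bar on the dark disc at (320,229), upright in the image, so the jaws are aligned. Its length back-projects to about 77 mm (78 expected). The red look-alikes at (310,40) and (422,275) are clear of the fingers.

drive_tool:
  translation:
    - [0,0.0015,-0.045]
    - [0,0,-0.045]
    - [0,0,-0.035]
    - [0,0,-0.022]
    - [0,0,0]
    - [0,0,0]
    - [0,0,0]
    - [0,0,0]
  twist: [0,0,0,0,0,0,0,0]
  jaw: [50,50,50,50,40,0,0,0]

```text
clock: 2.15
ee_pos: [0.458, 0.3104, 0.0962]
orientation: [-1.061, 2.955, 0.0]
wrist_force: [1.5, -2.2, 4.0]
opening: 0.0125
```

drive_tool:
  translation:
    - [0,0,0]
    - [0,0,0.01]
    - [0,0,0.03]
    - [0,0,0.04]
    - [0,0,0.04]
    - [0,0,0.03]
  twist: [0,0,0,0,0,0]
  jaw: [0,0,0,0,0,0]

```text
clock: 2.9
ee_pos: [0.4572, 0.3103, 0.2473]
orientation: [-1.061, 2.956, 0.0]
wrist_force: [0.7, -0.3, -4.0]
opening: 0.0128
```

```bash
python3 - <<'E'
from h import *
np.set_printoptions(precision=4,suppress=True)
s=r.sense();i=r.capture('wrist');cv2.imwrite('pics/w2.png',i);print(s['ee_pos'],s['wrist_force'],s['opening'])
E
```

```text
[0.4572 0.3103 0.2473] [ 0.657  -0.2617 -4.0093] 0.012814290845712246
```

View pics/w2.png

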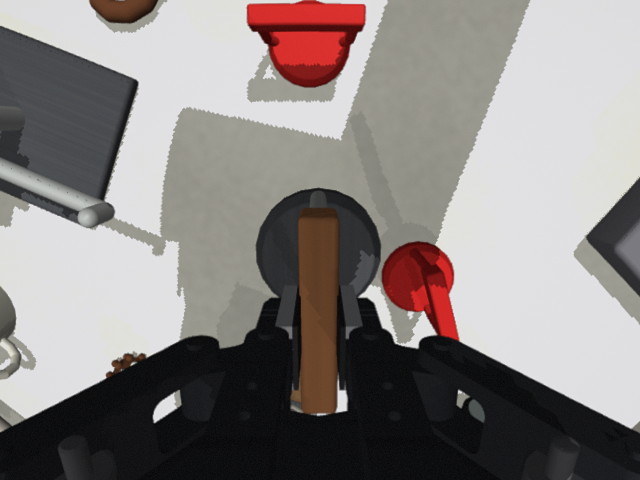

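The wrist view shows the bar held between the pads, with the disc below it. The wrist force dropped about 4.5 N, which fits 0.5 kg. The hook tip shows at (90,214), so I'll check its position.

```bash
python3 - <<'E'
from h import *
np.set_printoptions(precision=4,suppress=True)
s=r.sense();print('tip',onz('wrist',(90,214),.168,s),onz('top',(233,261.5),.168),two('wrist',(90,214),'top',(233,261.5),s))
M=R.from_rotvec(s['orientation']).as_matrix();print(np.degrees(np.arctan2(M[1,1],M[0,1])))
E
```

```text
tip [0.5234 0.1977 0.168 ] [0.5231 0.1914 0.168 ] (array([0.5259, 0.1939, 0.1602]), np.float64(0.00411462290094501))
129.50068732395124
```

drive_tool:
  translation:
    - [0.01,-0.013,0]
    - [0.01,-0.013,0]
    - [0.01,-0.013,0]
    - [0.01,-0.013,0]
    - [0.01,-0.012,0]
    - [0,0,-0.02]
    - [0,0,-0.02]
    - [0,0,-0.011]
  twist: [-0.08,-0.08,-0.08,-0.08,-0.08,0,0,0]
  jaw: [0,0,0,0,0,0,0,0]

```text
clock: 3.95
ee_pos: [0.5069, 0.2462, 0.1928]
orientation: [0.452, -3.107, 0.0]
wrist_force: [0.6, -0.2, -4.9]
opening: 0.0127
```

```bash
python3 - <<'E'
from h import *
np.set_printoptions(precision=4,suppress=True)
s=r.sense();a=r.capture('wrist');b=r.capture('side')
b=cv2.resize(b[170:290,180:340],(640,480),interpolation=cv2.INTER_CUBIC)
cv2.imwrite('pics/w3.png',cv2.resize(np.hstack([a,b]),(800,300)))
M=R.from_rotvec(s['orientation']).as_matrix();print(s['ee_pos'],np.degrees(np.arctan2(M[1,1],M[0,1])))
for P in [(.5233,.1945,.168),(.536,.15,.15)]: print(proj('wrist',P,s),proj('side',P))
E
```

```text
[0.5069 0.2462 0.1928] 106.56569735397314
[188.3594 293.5756] [264.1429 202.4218]
[106.6415 277.2474] [277.8371 212.509 ]
```

View pics/w3.png

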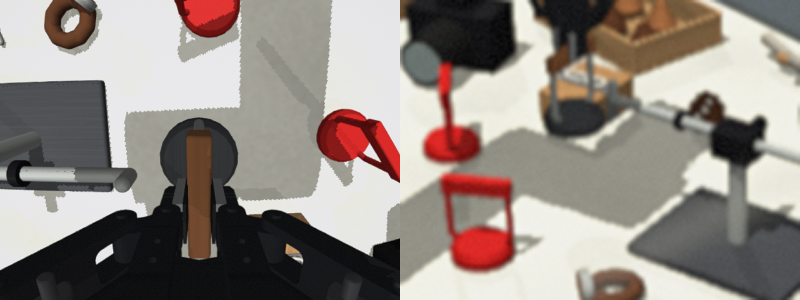

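The left panel shows the hook tip at (125,180), in line with the opening below the bar. The right panel shows the weight just outside the tip, with the rod at opening height. Now I'll slide it inwards.

drive_tool:
  translation:
    - [0,0,0.005]
    - [0.0047,-0.0157,0]
    - [0.0047,-0.0157,0]
    - [0.0047,-0.0157,0]
    - [0.0047,-0.0157,0]
    - [0.0047,-0.0157,0]
    - [0.0047,-0.0157,0]
    - [0,0,0]
  twist: [0,0,0,0,0,0,0,0]
  jaw: [0,0,0,0,0,0,0,0]

```text
clock: 5.05
ee_pos: [0.5362, 0.151, 0.1993]
orientation: [-0.45, 3.109, 0.0]
wrist_force: [-0.2, 0.5, -4.4]
opening: 0.0125
```

```bash
python3 - <<'E'
from h import *
np.set_printoptions(precision=4,suppress=True)
s=r.sense();a=r.capture('wrist');b=r.capture('side')
b=cv2.resize(b[170:290,210:370],(640,480),interpolation=cv2.INTER_CUBIC)
cv2.imwrite('pics/w4.png',cv2.resize(np.hstack([a,b]),(800,300)))
print(s['ee_pos'],s['wrist_force'])
E
```

```text
[0.5362 0.151  0.1993] [-0.216   0.4704 -4.3924]
```

View pics/w4.png

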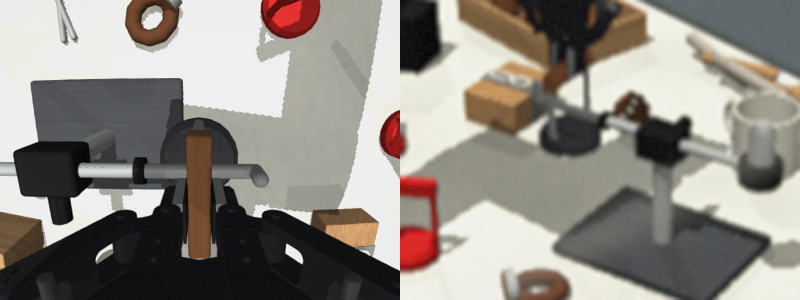

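The weight is threaded. The rod runs through the opening, and the bar at column 199 is midway between the collar (140) and the tip (258). No side force. Now I'll lower it.

drive_tool:
  translation:
    - [0,0,-0.01]
    - [0,0,-0.01]
    - [0,0,-0.008]
    - [0,0,-0.002]
    - [0,0,0]
  twist: [0,0,0,0,0]
  jaw: [0,0,0,0,0]

```text
clock: 5.78
ee_pos: [0.5358, 0.1522, 0.1692]
orientation: [0.453, -3.109, -0.0]
wrist_force: [-0.1, 0.2, -4.1]
opening: 0.013
```

drive_tool:
  translation:
    - [0,0,-0.002]
    - [0,0,0]
  twist: [0,0]
  jaw: [0,0]

```text
clock: 6.02
ee_pos: [0.5358, 0.1521, 0.1674]
orientation: [-0.453, 3.109, 0.0]
wrist_force: [0.6, -0.1, -5.0]
opening: 0.0129
```

drive_tool:
  translation:
    - [0,0,-0.0015]
    - [0,0,0]
  twist: [0,0]
  jaw: [0,0]

```text
clock: 6.28
ee_pos: [0.5359, 0.1521, 0.1661]
orientation: [-0.453, 3.108, 0.0]
wrist_force: [-0.6, 0.5, -1.2]
opening: 0.0127
```

drive_tool:
  translation:
    - [0,0,-0.0005]
    - [0,0,0]
    - [0,0,0]
    - [0,0,0]
    - [0,0,0]
    - [0,0,0]
  twist: [0,0,0,0,0,0]
  jaw: [20,25,32,32,32,32]

```text
clock: 7.02
ee_pos: [0.5358, 0.1521, 0.1654]
orientation: [-0.453, 3.109, 0.0]
wrist_force: [0.4, -0.1, 0.2]
opening: 0.0274
```

drive_tool:
  translation:
    - [0,0,0.01]
    - [0,0,0.02]
    - [0,0,0.04]
    - [0,0,0.04]
    - [0,0,0.02]
    - [0,0,0]
  twist: [0,0,0,0,0,0]
  jaw: [32,32,32,32,50,100]

```text
clock: 7.78
ee_pos: [0.5361, 0.1522, 0.2971]
orientation: [-0.452, 3.105, 0.0]
wrist_force: [-0.2, -0.2, -0.4]
opening: 0.0598
```

```bash
python3 - <<'E'
from h import *
np.set_printoptions(precision=4,suppress=True)
s=r.sense();a=r.capture('wrist');b=r.capture('side')
b=cv2.resize(b[170:290,210:370],(640,480),interpolation=cv2.INTER_CUBIC)
cv2.imwrite('pics/w5.png',cv2.resize(np.hstack([a,b]),(800,300)))
print(s['ee_pos'],s['wrist_force'],s['joint_positions'])
E
```

```text
[0.5361 0.1522 0.2971] [-0.1869 -0.1802 -0.3642] [ 0.1581  0.3401  1.6552  0.0001  1.1429 -1.7021]
```

View pics/w5.png

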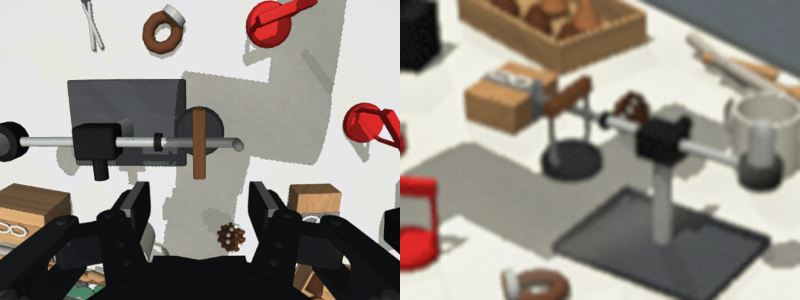

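The left panel shows the weight hanging alone on the rod at (199,143), between the collar and the tip. The side panel agrees. Now the lamp.

drive_tool:
  translation:
    - [-0.0067,-0.0487,0]
    - [-0.0067,-0.0487,0]
    - [-0.0067,-0.0487,0]
    - [-0.0067,-0.0487,0]
    - [-0.0067,-0.0487,0]
    - [-0.0067,-0.0487,0]
    - [-0.0067,-0.0487,0]
    - [-0.0067,-0.0487,0]
  twist: [-0.15,-0.15,-0.15,-0.15,-0.15,-0.15,-0.15,-0.15]
  jaw: [100,100,100,100,100,100,100,100]

```text
clock: 8.88
ee_pos: [0.4815, -0.2389, 0.2941]
orientation: [-1.388, -2.816, -0.001]
wrist_force: [0.0, -0.3, 0.2]
opening: 0.0853
```

drive_tool:
  translation:
    - [-0.0065,-0.0485,0]
    - [-0.0065,-0.0485,0]
    - [0,0,0]
  twist: [0,0,0]
  jaw: [100,100,100]

```text
clock: 9.25
ee_pos: [0.4682, -0.337, 0.2934]
orientation: [-1.385, -2.817, -0.001]
wrist_force: [-0.0, 0.5, 0.3]
opening: 0.0855
```

```bash
python3 - <<'E'
from h import *
np.set_printoptions(precision=4,suppress=True)
s=r.sense();i=r.capture('wrist');cv2.imwrite('pics/w6.png',i)
M=R.from_rotvec(s['orientation']).as_matrix();print(s['ee_pos'],s['joint_positions'],np.degrees(np.arctan2(M[1,1],M[0,1])),proj('wrist',(.4695,-.3345,.116),s),proj('wrist',(.4695,-.3345,.0),s))
m=cv2.inRange(i,(0,0,0),(60,60,60))
for c in sorted(cv2.findContours(m,0,2)[0],key=cv2.contourArea)[-5:]:
    if len(c)>5 and cv2.contourArea(c)>300: print(cv2.contourArea(c),cv2.fitEllipse(c),onz('wrist',cv2.fitEllipse(c)[0],.116,s))
E
```

```text
[ 0.4682 -0.337   0.2934] [-0.7382  0.3751  1.6105 -0.0002  1.1585 -1.3948] 37.62383321521569 [320.2341 219.7429] [319.8476 197.5308]
1058.5 ((625.4609375, 222.16140747070312), (31.874147415161133, 66.85016632080078), 3.7863996028900146) [ 0.6759 -0.1769  0.116 ]
1409.0 ((542.9893798828125, 299.62457275390625), (39.838043212890625, 49.831424713134766), 107.88528442382812) [ 0.6665 -0.2718  0.116 ]
1847.0 ((323.209228515625, 215.90701293945312), (48.330692291259766, 48.767173767089844), 81.01071166992188) [ 0.4695 -0.3306  0.116 ]
7939.5 ((211.3780517578125, -48.68629455566406), (102.30885314941406, 628.9263305664062), 0.0) [ 0.2878 -0.2261  0.116 ]
66718.0 ((311.8748779296875, 398.4610595703125), (193.3574981689453, 581.7224731445312), 87.85025787353516) [ 0.5657 -0.4718  0.116 ]
```

View pics/w6.png

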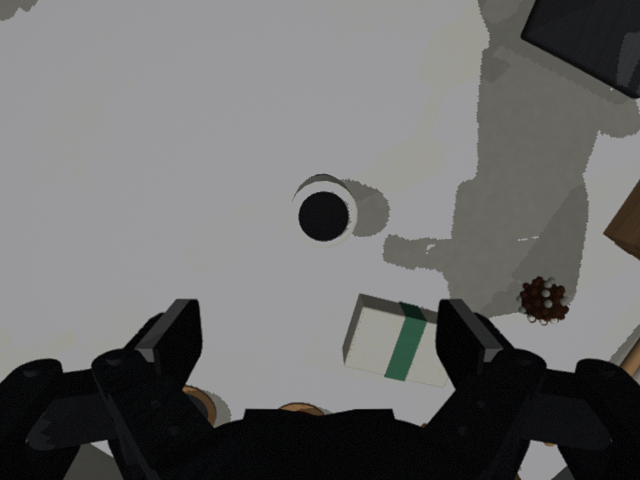

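The wrist view shows the lamp's black cap at (323,216), with the white box well clear at (395,335). It back-projects within 4 mm of the top view's estimate, so I'll take the middle and descend.

drive_tool:
  translation:
    - [0.001,0.0045,-0.04]
    - [0,0,-0.05]
    - [0,0,-0.05]
    - [0,0,-0.046]
    - [0,0,-0.02]
    - [0,0,-0.01]
    - [0,0,0]
  twist: [0,0,0,0,0,0,0]
  jaw: [100,100,100,100,100,100,100]
  force: 35

```text
clock: 10.18
ee_pos: [0.4703, -0.3293, 0.0791]
orientation: [-1.38, -2.821, -0.001]
wrist_force: [0.4, -0.1, 0.0]
opening: 0.0857
```

drive_tool:
  translation:
    - [0,0,0]
    - [0,0,0]
    - [0,0,0]
    - [0,0,0]
  twist: [0,0,0,0]
  jaw: [55,40,40,40]

```text
clock: 10.68
ee_pos: [0.4705, -0.3304, 0.0805]
orientation: [1.381, 2.82, -0.001]
wrist_force: [-2.7, -0.4, 5.1]
opening: 0.0554
```

drive_tool:
  translation:
    - [0,0,0.01]
    - [0,0,0.035]
    - [0,0,0.05]
    - [0,0,0.055]
    - [0,0,0.055]
    - [0,0,0.035]
    - [0,0,0]
  twist: [0,0,0,0,0,0,0]
  jaw: [40,40,40,40,40,40,40]

```text
clock: 11.55
ee_pos: [0.4704, -0.3301, 0.3224]
orientation: [1.379, 2.817, -0.002]
wrist_force: [0.3, 0.2, -4.2]
opening: 0.0552
```

drive_tool:
  translation:
    - [0.0215,0.024,0]
    - [0.0215,0.024,0]
    - [0.0215,0.024,0]
    - [0.0215,0.024,0]
    - [0.0215,0.024,0]
    - [0.0215,0.024,0]
    - [0.0215,0.024,0]
    - [0.0215,0.024,0]
  twist: [0,0,0,0,0,0,0,0]
  jaw: [40,40,40,40,40,40,40,40]

```text
clock: 12.55
ee_pos: [0.6423, -0.1369, 0.3175]
orientation: [-1.381, -2.819, 0.001]
wrist_force: [-1.7, -0.7, -3.0]
opening: 0.0552
```

drive_tool:
  translation:
    - [0,0,0]
    - [0,0,0]
  twist: [0,0]
  jaw: [40,40]

```text
clock: 12.8
ee_pos: [0.6416, -0.1381, 0.3181]
orientation: [-1.381, -2.82, 0.001]
wrist_force: [0.5, -0.3, -2.1]
opening: 0.0549
```

```bash
python3 - <<'E'
from h import *
np.set_printoptions(precision=4,suppress=True)
s=r.sense();i=r.capture('wrist');cv2.imwrite('pics/w7.png',i)
print(s['ee_pos'],s['wrist_force'],s['opening'],s['ft_torque'],proj('wrist',(.604,-.081,.2),s),proj('wrist',(.604,-.081,.156),s))
p=s['ee_pos'];print('lamp cap at TCP xy',proj('wrist',p+[0,0,.0355],s))
E
```

```text
[ 0.6416 -0.1381  0.3181] [ 0.5145 -0.2718 -2.1353] 0.05488109886420887 [ 0.0226  0.0077 -0.0077] [325.2334 132.8412] [324.3061 133.1822]
lamp cap at TCP xy [313.8518 380.4982]
```

View pics/w7.png

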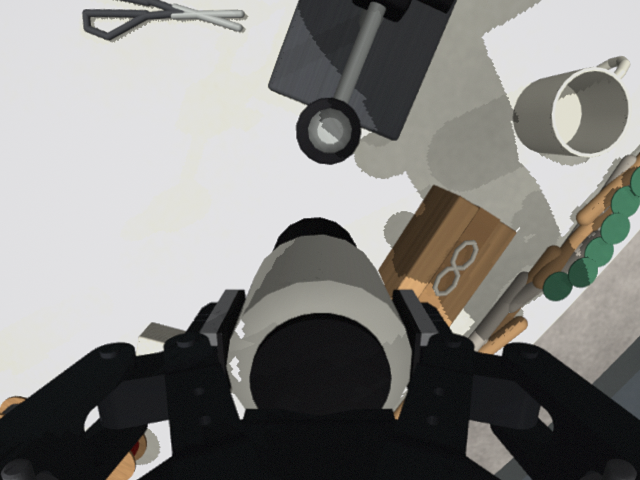

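The wrist view shows the spigot tip and shoulder at (328,129), seen end-on, close to the predicted (325,133). The lamp is upright in the jaws, with its cap near (320,383).

```bash
python3 - <<'E'
from h import *
np.set_printoptions(precision=4,suppress=True)
s=r.sense();i=cv2.imread('pics/w7.png');p=s['ee_pos'];g=i.max(2)
def fit(roi,lo,hi):
    x0,y0,x1,y1=roi; m=cv2.inRange(g[y0:y1,x0:x1],lo,hi)
    c=max(cv2.findContours(m,0,2)[0],key=cv2.contourArea); return c.reshape(-1,2)+[x0,y0]
c=fit((285,88,372,170),0,70)                      # shoulder
c=c[c[:,1]>115]; e=cv2.fitEllipse(c.astype(np.float32)); print('shoulder',e,onz('wrist',e[0],.156,s))
c=fit((235,305,410,404),0,50); c=c[c[:,1]<400]; c=c[(c[:,0]>240)&(c[:,0]<405)]
e2=cv2.fitEllipse(c.astype(np.float32)); q=onz('wrist',e2[0],p[2]+.0355,s); print('cap',e2,q,q-p)
t=onz('wrist',(328,128),.2,s);print('tip',t)
print('delta', t-q)
E
```

```text
shoulder ((330.221923828125, 131.7269744873047), (59.777713775634766, 69.60111236572266), 74.09945678710938) [ 0.6068 -0.0779  0.156 ]
cap ((319.75640869140625, 377.64947509765625), (129.37242126464844, 139.4115753173828), 86.7079086303711) [ 0.6423 -0.1366  0.354 ] [0.0007 0.0018 0.0355]
tip [ 0.6036 -0.078   0.2   ]
delta [-0.0387  0.0586 -0.154 ]
```

drive_tool:
  translation:
    - [-0.0094,0.0145,0]
    - [-0.0094,0.0145,0]
    - [-0.0094,0.0145,0]
    - [-0.0094,0.0145,0]
    - [0,0,-0.015]
    - [0,0,-0.012]
    - [0,0,-0.005]
    - [0,0,0]
  twist: [0,0,0,0,0,0,0,0]
  jaw: [40,40,40,40,40,40,40,40]

```text
clock: 13.85
ee_pos: [0.6047, -0.0803, 0.2866]
orientation: [-1.382, -2.82, 0.0]
wrist_force: [1.1, -0.5, -3.0]
opening: 0.0559
```

drive_tool:
  translation:
    - [0,0,-0.004]
    - [0,0,-0.004]
    - [0,0,-0.003]
    - [0,0,0]
  twist: [0,0,0,0]
  jaw: [40,40,40,40]

```text
clock: 14.35
ee_pos: [0.6045, -0.0799, 0.2761]
orientation: [-1.382, -2.821, -0.0]
wrist_force: [0.4, -0.1, -3.3]
opening: 0.0552
```

drive_tool:
  translation:
    - [0,0,-0.003]
    - [0,0,-0.003]
    - [0,0,-0.002]
    - [0,0,0]
  twist: [0,0,0,0]
  jaw: [40,40,40,40]

```text
clock: 14.85
ee_pos: [0.6045, -0.08, 0.2681]
orientation: [-1.382, -2.821, 0.0]
wrist_force: [-0.2, 0.2, -3.7]
opening: 0.0549
```

drive_tool:
  translation:
    - [0,0,-0.003]
    - [0,0,-0.003]
    - [0,0,-0.002]
    - [0,0,0]
  twist: [0,0,0,0]
  jaw: [40,40,40,40]

```text
clock: 15.35
ee_pos: [0.6046, -0.08, 0.2601]
orientation: [-1.382, -2.821, -0.0]
wrist_force: [0.5, 0.6, -2.6]
opening: 0.0549
```

drive_tool:
  translation:
    - [0,0,-0.004]
    - [0,0,-0.004]
    - [0,0,-0.004]
    - [0,0,-0.004]
    - [0,0,-0.003]
    - [0,0,0]
  twist: [0,0,0,0,0,0]
  jaw: [40,40,40,40,40,40]

```text
clock: 16.1
ee_pos: [0.6045, -0.08, 0.2411]
orientation: [-1.382, -2.821, -0.0]
wrist_force: [0.6, -0.1, -1.9]
opening: 0.0554
```

drive_tool:
  translation:
    - [0,0,-0.001]
    - [0,0,-0.001]
    - [0,0,0]
  twist: [0,0,0]
  jaw: [40,40,40]

```text
clock: 16.48
ee_pos: [0.6046, -0.0799, 0.2393]
orientation: [1.382, 2.821, 0.0]
wrist_force: [0.9, -0.3, -3.0]
opening: 0.055
```

drive_tool:
  translation:
    - [0,0,-0.001]
    - [0,0,-0.001]
    - [0,0,0]
  twist: [0,0,0]
  jaw: [40,40,40]

```text
clock: 16.85
ee_pos: [0.6046, -0.08, 0.2372]
orientation: [-1.382, -2.821, -0.0]
wrist_force: [-0.9, 0.0, -3.3]
opening: 0.0553
```

drive_tool:
  translation:
    - [0,0,-0.001]
    - [0,0,0]
  twist: [0,0]
  jaw: [40,40]

```text
clock: 17.1
ee_pos: [0.6047, -0.08, 0.2367]
orientation: [1.381, 2.821, 0.0]
wrist_force: [-1.2, -0.3, 1.9]
opening: 0.0553
```

drive_tool:
  translation:
    - [0,0,-0.001]
    - [0,0,0]
  twist: [0,0]
  jaw: [40,40]

```text
clock: 17.35
ee_pos: [0.6048, -0.0802, 0.2365]
orientation: [1.381, 2.82, 0.0]
wrist_force: [-2.9, -0.5, 7.4]
opening: 0.055
```

The shoulder is reached at the expected height (TCP 0.2365), with a soft upward push of about 10 N. Releasing.

drive_tool:
  translation:
    - [0,0,0.0005]
    - [0,0,0]
    - [0,0,0]
    - [0,0,0]
    - [0,0,0]
    - [0,0,0]
  twist: [0,0,0,0,0,0]
  jaw: [70,80,100,100,100,100]

```text
clock: 18.1
ee_pos: [0.6046, -0.0799, 0.2358]
orientation: [-1.382, -2.821, -0.0]
wrist_force: [0.3, 0.3, -0.3]
opening: 0.0856
```

drive_tool:
  translation:
    - [0,0,0.01]
    - [0,0,0.02]
    - [0,0,0.035]
    - [0,0,0.04]
    - [0,0,0.04]
    - [0,0,0.03]
    - [0,0,0]
    - [0,0,0]
  twist: [0,0,0,0,0,0,0,0]
  jaw: [100,100,100,100,100,100,100,100]

```text
clock: 19.1
ee_pos: [0.6043, -0.0799, 0.4102]
orientation: [-1.381, -2.821, 0.0]
wrist_force: [0.5, -0.1, -0.4]
opening: 0.0856
```

```bash
python3 - <<'E'
from h import *
np.set_printoptions(precision=4,suppress=True)
s=r.sense();a=r.capture('wrist');b=r.capture('side')
b=cv2.resize(b[150:300,220:420],(640,480),interpolation=cv2.INTER_CUBIC)
cv2.imwrite('pics/w8.png',cv2.resize(np.hstack([a,b]),(800,300)))
print(s['ee_pos'],s['wrist_force'],s['clock'])
g=a.max(2); m=cv2.inRange(g[100:330,200:430],0,60)
for c in cv2.findContours(m,0,2)[0]:
    if cv2.contourArea(c)>400:
        e=cv2.fitEllipse(c); u=np.array(e[0])+[200,100]; print(e,u,onz('wrist',u,.272,s))
E
```

```text
[ 0.6043 -0.0799  0.4102] [ 0.5481 -0.0738 -0.4276] 19.1
((211.1382598876953, 144.06101989746094), (28.54971694946289, 30.176664352416992), 19.99146842956543) [411.1383 244.061 ] [ 0.6624 -0.0454  0.272 ]
((116.69842529296875, 132.4075469970703), (54.18490219116211, 55.219757080078125), 89.66165924072266) [316.6984 232.4075] [ 0.6041 -0.0798  0.272 ]
((172.20816040039062, 32.14813995361328), (63.87555694580078, 111.30901336669922), 21.78780746459961) [372.2082 132.1481] [ 0.5913 -0.003   0.272 ]
```

View pics/w8.png

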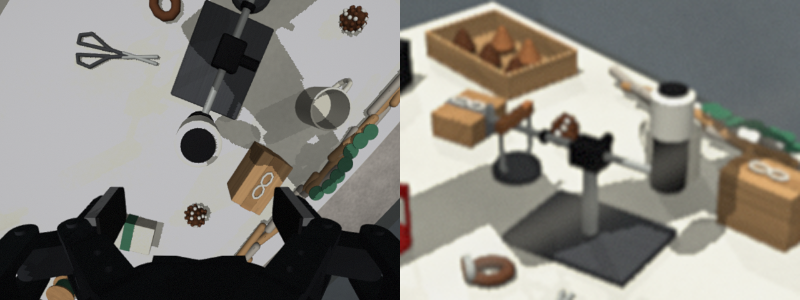

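The side panel shows the lamp upright on the spigot at (672,140), with its sleeve down on the shoulder, and the weight hanging free at (515,145). The lamp's cap back-projects to (0.604, -0.080). Handing in.

```bash
python3 -c "
from h import *
print(r.close_job(), r.sense()['clock'])"
```

```text
the job is handed in; nothing more can be done
the job is handed in; nothing more can be done
```

The steel weight hangs by its wooden handle on the hook end of the boom, and the lamp's sleeve is pushed fully home on the spigot. Both are released, and I handed the job in at about 19 s of the 72 s allowed; no verdict was reported.

- **Weight:** I threaded it over the upturned tip and lowered it onto the rod midway between the collar and the tip. The last pictures show it hanging alone. The two red look-alikes were not touched.
- **Lamp:** The shoulder was met at the expected height (TCP 0.2365 m), at about 10 N on the wrist sensor against the 45 N limit. After release, the cap measured (0.604, -0.080) m. That agrees within about 2 mm with where I measured the spigot.
- **Robot and props:** The gripper is about 0.17 m above the lamp's grip height, and the wrist force is near zero. I saw no sign of a moved prop, but I did not measure the props' positions afterwards.
- **Disagreements:** The wrist and top cameras differed by 4 to 6 mm on the lamp and the hook tip, so I used values in between. For the spigot I measured it relative to the held lamp in one view, and no side force showed during the fit.

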